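# Open the push-and-turn cap of the solvent can

## Robot

A 7-joint arm with a two-finger parallel gripper is mounted at the origin on the work surface. World frame = base frame: x ahead of the robot, y to its left, z up, the work surface at z = 0. Lengths are in m, angles in rad, forces in N, time in s.
With the tool pointing down it reaches from about 0.4 to 0.9 m from the base axis. Payload 5.5 kg.
Tool frame: the origin (TCP) lies at the very end of the fingers, on their centre line; the grasp point (between the pads) lies 19 mm behind it; z points along the fingers, y is the direction in which the jaws open and shut (so a half turn about z gives the same grasp; the last joint's range is limited). The gripper opens to 92 mm and grips with 3 to 60 N. Pads are 19 mm wide; open, the fingers measure 130 mm over their backs; the gripper's body (75 mm by 190 mm) begins 47 mm behind the grasp point.
Start: joints at [-1.04, 0.501, -0.427, 1.55, 0.221, 1.138, -0.21], TCP at [0.172, 0.627, 0.227] pointing down, gripper open.
Joint ranges: [-2.88, 2.88], [-0.31, 2.03], [-1.54, 1.56], [0.2, 2.42], [-1.41, 4.55], [0.19, 2.02], [-2.57, 2.57]. Speed limits (rad/s): [2.57, 2.57, 3.14, 3.14, 3.14, 3.14, 3.14].

## Interface

Orientations are given as a unit quaternion [x, y, z, w].
In Python, from plant import ctrl gives the robot as it stands. Calls block until the motion is done:
- ctrl.move_pose(position, orientation): joint-space move of the TCP to a pose.
- ctrl.line_to(position, orientation=None, v=0.15, max_force=None): straight line of the TCP; orientation=None keeps the orientation; v is the mean speed in m/s. With max_force (N) it stops when the force on the tool has changed by that much, and returns True; else False.
- ctrl.move_j(angles): joint-space move.
- ctrl.command_gripper(opening, f_grip=None): finger opening in m; f_grip is the grip in N (None keeps the last); returns when the fingers have stopped.
- ctrl.sleep(seconds).
- ctrl.solve_ik(position, orientation): joint angles nearest the present ones, or None.
- ctrl.sense(): the state.
- ctrl.camera(name): name is "scene" or "top"; returns the picture (480x640x3 uint8, red, green, blue); there is no depth.
- ctrl.calibration(name): a dict with "fx", "fy", "cx", "cy" (pixels), "world_from_camera" (4x4, takes a point from camera to world coordinates). Camera axes: x right, y up, looking along -z (the intrinsics and any distortion apply to the point x, -y, -z); pixel columns grow to the right and rows downward; lengths in m; the calibration is good to about 2 mm. A picture is of the moment at which its call begins. calibration takes no time and is no camera call.
A pose or a line that the arm cannot do raises ctrl.IKError and nothing moves.
- ctrl.sign_off(): hands the job in, once; it reports no verdict.
The state is a dict: "clock": time; "joint_positions": joint angles; "joint_velocities": joint speeds; "joint_torque": joint torques, N m; "ee_pos": TCP position; "ee_rot": TCP orientation; "force": force on the tool from outside, world axes, zero at the start; "ft_torque": the same for the moment, N m; "gripper_width": finger opening in m.
Only numpy, scipy, OpenCV 4.12 (cv2) and the standard library are available. Lean on these libraries where they do the work, as an engineer would, in place of code of your own. Each camera call takes 0.05 s, during which the arm holds its last target.

## Task

Open the solvent can for board cleaning: push its child-resistant winged cap down firmly, turn it anticlockwise until it comes free, and lift it off. Set the cap right way up inside the steel tray, flat on its floor, and let go, leaving the other things on the bench where they are.

Things in the scene. Friction and masses are not known exactly. Their poses are not given: they have to be found in the camera images.
- cap_center (a point): Centre, half-way up, of the white winged cap on the solvent can. Cap: ribbed round skirt 70 mm across, 64 mm tall over all with its wing, 90 g (varies by a third), z up along its axis. Its underside is 32 mm below this point. The can: round, 100 mm across, aluminium with a blank label, its top 100 mm above the bench, in a heavy round cradle 120 mm across that cannot move.
- cap_wing (a point): Middle of the cap's wing, 20 mm above the cap's centre: an upright grip bar on the deck, 60 mm long along the cap's x, 14 mm thick along its y, 24 mm tall (12 mm above and below this point). The same shape after half a turn. Fingers can straddle it with their tips on the deck.
- cap_deck (a point): Centre of the cap's flat round deck, 68 mm across, from which the wing rises; 8 mm above the cap's centre. Child lock: a spring pushes the cap up with 10 N against hidden lugs, and ridges let it turn only a little. Pushed down more than 5 mm (15 N; 1 N more per mm; stop at 10 mm, 20 N) it can be turned anticlockwise, seen from above, past the ridge.
- cap_under (a point): Centre of the cap's underside. The cap is free only in a span of angles some 0.3 to 0.4 rad wide, whose middle is 0.85 to 1.6 rad anticlockwise of its start (unseen, differs each time). There the spring lifts it 3 mm above its start height if allowed to rise, and it pulls straight off; clear after 20 mm. Before and beyond the span it is held when pulled up: push down again and turn on or back.
- tray_in (a point): Middle of the inner floor of the fixed open steel tray, 4 mm above the bench. Tray outside 180 mm (its x) by 160 mm (its y), 22 mm tall, walls 4 mm thick; z up.
- driver: Loose screwdriver, 170 mm long, black handle, lying on the bench between can and tray; its x runs along it. Leave it alone.
- tin: Loose round grey tin with a plain flat lid, 76 mm across, 90 mm tall, origin at its underside. Leave it alone.
- card_a: Loose circuit board 120 x 75 mm, up to 18 mm tall, lying flat; origin at its underside. Leave it alone.
- card_b: A second loose circuit board, same size. Leave it alone.
- handset: Loose white handset with open back, 140 x 70 x 9 mm, lying flat; origin at its underside. Leave it alone.
There are look-alikes about, which are no part of the job. What is meant by the part that bears tray_in is not blue, and is the larger of those in its own colour.

How it is judged:
On the way, in this order (a step that is already met when the one before it is completed fails the run):
1. the cap is pushed down at least 4.5 mm on the can (height (world z) of cap_center below 0.1375 m), for 0.05 s.
2. the cap is lifted clear of the neck (height (world z) of cap_center above 0.168 m), for 0.1 s.
At the end, for the whole second after the job is handed in: The cap is off the can and stands right way up (within 0.09 rad, its centre 28 to 36 mm above the tray floor) inside the steel tray, released (x of cap_center in the frame of tray_in between -0.055 and 0.055 m and y of cap_center in the frame of tray_in between -0.045 and 0.045 m and z of cap_center in the frame of tray_in between 0.028 and 0.036 m and angle between cap_center's own z axis and vertical below 0.09 rad); the robot touches nothing.
It fails at once if a bystander (screwdriver, tin, circuit boards, handset) is moved by more than 30 mm (distance of any of driver, tin, card_a, card_b, handset from where it was at the start of the episode above 0.03 m).
It also fails if it takes over 67 s, if anything falls off the work surface, if the arm or the gripper's body presses on something with over 40 N, if the wrist force passes 120 N, or if a joint passes its speed limit or range.

## Working session

There is one attempt and no reset: what is moved stays moved. The work goes in short steps, each a Python script; the robot and the scene stay as the last script left them, time stands still between calls to the robot, and variables do not carry over. Pictures are saved under pics/ and viewed, and the job is handed in when it is done.

```bash
mkdir -p pics; ls
python3 - <<'E'
from plant import ctrl
import cv2, numpy as np
for n in ("scene","top"):
    im=ctrl.camera(n); cv2.imwrite(f"pics/{n}0.png",im[:,:,::-1])
    c=ctrl.calibration(n); print(n,{k:(np.round(v,4).tolist() if k!='x' else v) for k,v in c.items()})
s=ctrl.sense(); print({k:np.round(v,3).tolist() for k,v in s.items()})
E
```

```text
pics
scene {'fx': 524.1797, 'fy': 524.1797, 'cx': 321.3621, 'cy': 242.523, 'world_from_camera': [[-0.4172, -0.7207, 0.5537, 1.3617], [0.9088, -0.3313, 0.2536, 0.3904], [0.0006, 0.609, 0.7932, 1.2912], [0.0, 0.0, 0.0, 1.0]]}
top {'fx': 529.142, 'fy': 529.142, 'cx': 318.8428, 'cy': 238.4894, 'world_from_camera': [[0.0272, 0.9935, -0.1103, 0.4124], [-0.9994, 0.0247, -0.0242, -0.0113], [-0.0214, 0.1109, 0.9936, 1.3707], [0.0, 0.0, 0.0, 1.0]]}
{'clock': 0.1, 'joint_positions': [-1.04, 0.502, -0.427, 1.551, 0.221, 1.138, -0.21], 'joint_velocities': [0.002, -0.002, -0.002, -0.003, 0.001, -0.0, -0.001], 'joint_torque': [-0.01, -56.787, -5.838, -27.991, -0.069, 0.024, 0.0], 'ee_pos': [0.172, 0.626, 0.226], 'ee_rot': [0.134, 0.991, -0.001, -0.0], 'force': [-0.297, -0.245, -0.546], 'ft_torque': [-0.008, -0.009, 0.04], 'gripper_width': 0.092}
```

View pics/scene0.png

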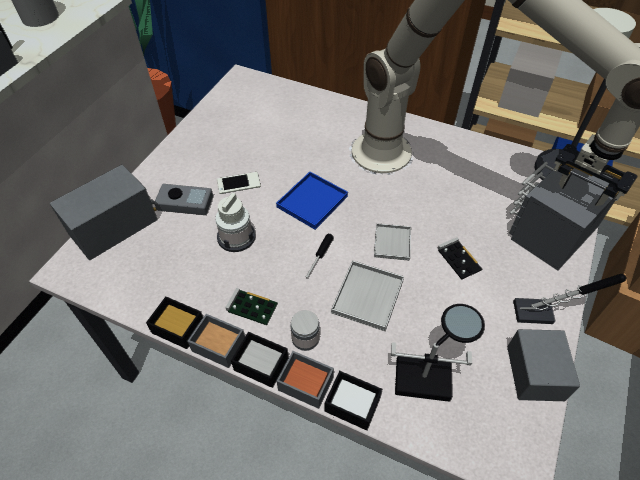

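View pics/top0.png

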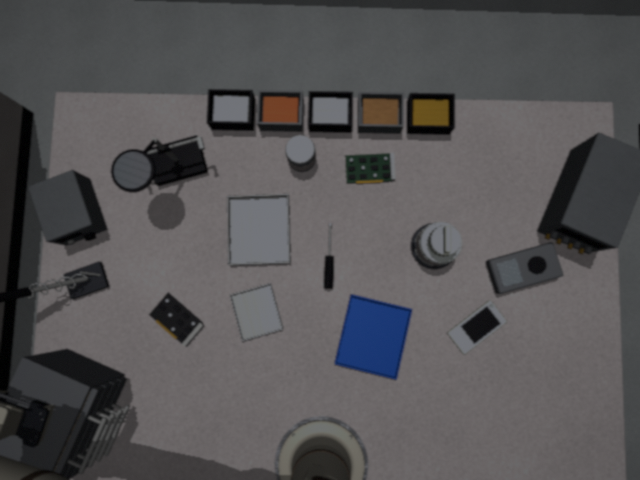

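The can is at scene px (233,220) and top px (438,243). The larger steel tray is at scene (368,295) and top (259,230). The driver lies between them at top (330,260). Next I'll zoom in on the wing.

Run:
```python
import cv2, numpy as np
a=cv2.imread('pics/scene0.png')[180:260,190:280]; b=cv2.imread('pics/top0.png')[205:285,395:485]
b=np.clip(b*1.3,0,255).astype('uint8')
cv2.imwrite('pics/z.png',np.hstack([cv2.resize(x,(400,356),interpolation=cv2.INTER_NEAREST) for x in (a,b)]))
t=cv2.imread('pics/top0.png'); g=cv2.cvtColor(t[180:280,215:305],cv2.COLOR_BGR2GRAY)
s=cv2.imread('pics/scene0.png')[255:335,325:415]
cv2.imwrite('pics/z2.png',np.hstack([cv2.resize(x,(400,400),interpolation=cv2.INTER_NEAREST) for x in (s,t[180:280,215:305])]))
```

```text
(no output)
```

View pics/z.png

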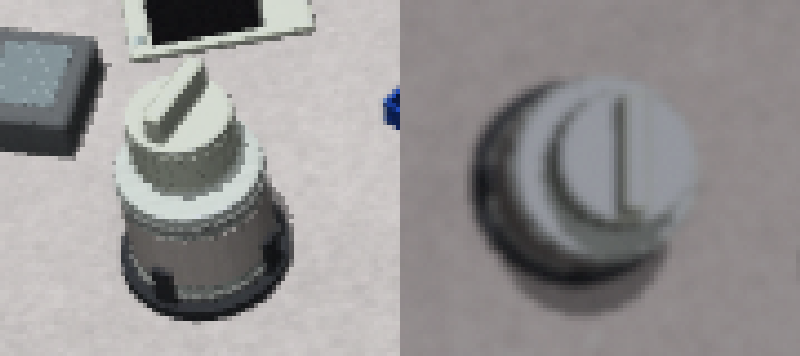

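View pics/z2.png

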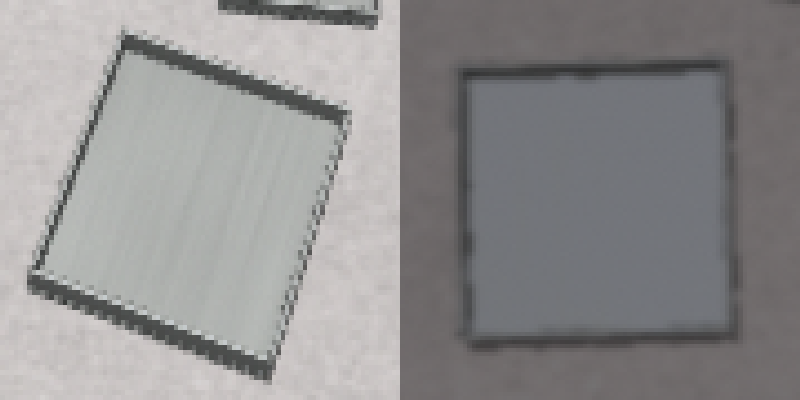

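```bash
cat > h.py <<'E'
import numpy as np, cv2
from plant import ctrl
def ray(n,u,v):
    c=ctrl.calibration(n);T=np.array(c['world_from_camera'])
    d=T[:3,:3]@np.array([(u-c['cx'])/c['fx'],-(v-c['cy'])/c['fy'],-1]);return T[:3,3],d
def onz(n,u,v,z):
    o,d=ray(n,u,v);return o+d*(z-o[2])/d[2]
def proj(n,p):
    c=ctrl.calibration(n);T=np.array(c['world_from_camera'])
    q=T[:3,:3].T@(np.asarray(p)-T[:3,3]);return (c['cx']+c['fx']*q[0]/-q[2],c['cy']-c['fy']*q[1]/-q[2])
E
python3 - <<'E'
import cv2,numpy as np
a=cv2.imread('pics/scene0.png')[188:224,212:252]; b=cv2.imread('pics/top0.png')[215:263,415:469]
def st(x): 
    x=x.astype(float); lo,hi=np.percentile(x,2),np.percentile(x,99.5); return np.clip((x-lo)/(hi-lo)*255,0,255).astype('uint8')
def g(x,w,u0,v0):
    k=w/x.shape[1]; y=cv2.resize(st(x),None,fx=k,fy=k,interpolation=cv2.INTER_NEAREST)
    for u in range(0,x.shape[1],10): cv2.putText(y,str(u+u0),(int(u*k),10),0,.35,(0,0,255)); cv2.line(y,(int(u*k),0),(int(u*k),y.shape[0]),(0,0,255),1)
    for v in range(0,x.shape[0],10): cv2.putText(y,str(v+v0),(0,int(v*k)+10),0,.35,(0,0,255)); cv2.line(y,(0,int(v*k)),(w,int(v*k)),(0,0,255),1)
    return y
A=g(a,400,212,188);B=g(b,400,415,215)
h=max(A.shape[0],B.shape[0]);P=lambda x:cv2.copyMakeBorder(x,0,h-x.shape[0],0,0,cv2.BORDER_CONSTANT)
cv2.imwrite('pics/z3.png',np.hstack([P(A),P(B)]))
E
```

```text
(no output)
```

View pics/z3.png

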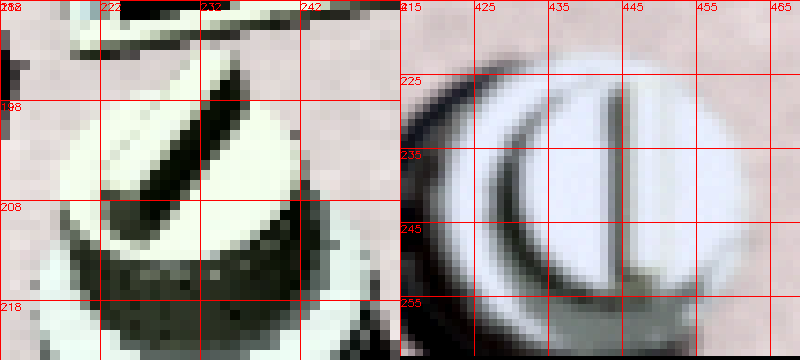

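Run:
```python
from h import *
np.set_printoptions(precision=4,suppress=True)
print("wing scene top corners")
for p in [(222.3,207),(227,207.5),(236,194.8),(232,193)]: print(p,onz('scene',*p,.174))
print("near low",onz('scene',227,212,.150),onz('scene',222.8,211.5,.150))
print("top: edge",onz('top',445.0,226.5,.174),onz('top',445.0,252,.174), 'end face R',onz('top',450,252,.174))
print("deck c scene", [onz('scene',*p,.15)for p in [(218.3,206),(242,203),(230,213.8)]])
print("deck top L,R,T",[onz('top',*p,.15) for p in [(430.5,240),(461,240),(445,222.5)]])
# cradle/can: 
im=cv2.imread('pics/top0.png')
# tray corners, rim z=.022
for p in [(459,68),(726,62),(737,340),(468,345)]:
    u=(p[0]-400)*90/400+215;v=p[1]*100/400+180; print('tray top',onz('top',u,v,.022))
for p in [(122,35),(350,118),(270,380),(28,285)]:
    u=p[0]*90/400+325;v=p[1]*80/400+255; print('tray scene',onz('scene',u,v,.011))
```

```text
wing scene top corners
(222.3, 207) [ 0.5837 -0.2749  0.174 ]
(227, 207.5) [ 0.5798 -0.2618  0.174 ]
(236, 194.8) [ 0.5268 -0.2634  0.174 ]
(232, 193) [ 0.5255 -0.2775  0.174 ]
near low [ 0.5778 -0.2669  0.15  ] [ 0.5812 -0.2789  0.15  ]
top: edge [ 0.5797 -0.2677  0.174 ] [ 0.5216 -0.2678  0.174 ] end face R [ 0.5219 -0.279   0.174 ]
deck c scene [array([ 0.5685, -0.3017,  0.15  ]), array([ 0.5297, -0.2451,  0.15  ]), array([ 0.5801, -0.2556,  0.15  ])]
deck top L,R,T [array([ 0.5508, -0.2396,  0.15  ]), array([ 0.5525, -0.3096,  0.15  ]), array([ 0.5924, -0.2729,  0.15  ])]
tray top [0.6646 0.2598 0.022 ]
tray top [0.6722 0.1037 0.022 ]
tray top [0.4922 0.0913 0.022 ]
tray top [0.485  0.2463 0.022 ]
tray scene [0.496  0.0963 0.011 ]
tray scene [0.4883 0.2555 0.011 ]
tray scene [0.6711 0.2674 0.011 ]
tray scene [0.6789 0.1084 0.011 ]
```

```bash
cat >> h.py <<'E'
from scipy.spatial.transform import Rotation as R
def q(yaw): return (R.from_euler('z',yaw)*R.from_euler('x',np.pi)).as_quat()
C=np.array([.552,-.273]); YAW=0.02; TR=np.array([.580,.178])
def st():
    s=ctrl.sense(); return s['clock'],np.round(s['ee_pos'],4),np.round(s['force'],1),np.round(s['ft_torque'],2),round(float(s['gripper_width']),4)
E
python3 - <<'E'
from h import *
for b in (0,np.pi,-np.pi):
  for a in (0,.9,1.8,2.0):
    j=ctrl.solve_ik([*C,.142],q(YAW+b+a)); print(b,a,None if j is None else np.round(j,2))
for b in (0,np.pi,-np.pi):
  for a in (.85,1.8):
    j=ctrl.solve_ik([*TR,.06],q(YAW+b+a)); print('tray',b,a,None if j is None else np.round(j,2))
print(onz('top',135,170,.25))
E
```

```text
0 0 [-0.14  0.61  0.77  1.75 -0.5   0.99 -0.73]
0 0.9 [-0.09  0.59  0.69  1.74 -0.44  0.97  0.13]
0 1.8 [ 0.02  0.55  0.53  1.74 -0.33  0.95  0.94]
0 2.0 [-0.02  0.56  0.59  1.74 -0.37  0.95  1.17]
3.141592653589793 0 [ 0.14  0.52  0.37  1.74 -0.23  0.93  2.19]
3.141592653589793 0.9 [ 1.24  0.93 -1.31  1.7   0.94  1.28  2.22]
3.141592653589793 1.8 [-0.33  0.8   1.13  1.75 -0.8   1.13 -1.84]
3.141592653589793 2.0 [-0.33  0.8   1.13  1.75 -0.8   1.13 -1.64]
-3.141592653589793 0 [ 0.14  0.52  0.37  1.74 -0.23  0.93  2.19]
-3.141592653589793 0.9 [ 1.24  0.93 -1.31  1.7   0.94  1.28  2.22]
-3.141592653589793 1.8 [-0.33  0.8   1.13  1.75 -0.8   1.13 -1.84]
-3.141592653589793 2.0 [-0.33  0.8   1.13  1.75 -0.8   1.13 -1.64]
tray 0 0.85 [-0.43  0.6   0.12  1.79 -0.1   0.76 -0.96]
tray 0 1.8 [-0.3   0.59 -0.05  1.79  0.04  0.76 -0.13]
tray 3.141592653589793 0.85 [-0.01  0.64 -0.44  1.78  0.36  0.81  1.81]
tray 3.141592653589793 1.8 [-1.16  1.15  1.35  1.82 -1.2   1.27 -2.34]
tray -3.141592653589793 0.85 [-0.01  0.64 -0.44  1.78  0.36  0.81  1.81]
tray -3.141592653589793 1.8 [-1.16  1.15  1.35  1.82 -1.2   1.27 -2.34]
[0.67696645 0.4207536  0.25      ]
```

Run:
```python
from h import *
s=ctrl.sense()
ctrl.line_to([.172,.627,.42],v=.3)
ctrl.move_pose([*C,.33],q(YAW)); print(st())
ctrl.line_to([*C,.20],v=.2); print(st())
for n in ("scene","top"):
    cv2.imwrite(f"pics/{n}1.png",ctrl.camera(n)[:,:,::-1])
a=cv2.imread('pics/scene1.png')[110:260,150:330]; b=cv2.imread('pics/top1.png')[165:315,350:530]
cv2.imwrite('pics/z4.png',np.hstack([cv2.resize(x,(400,333)) for x in (a,b)]))
```

```text
(4.3083, array([ 0.5526, -0.272 ,  0.3299]), array([ 0.2, -1.1,  0.2]), array([-0.09,  0.14, -0.02]), 0.0921)
(5.1083, array([ 0.5527, -0.2735,  0.2011]), array([ 0.1, -0.2,  0.6]), array([-0.03,  0.19,  0.02]), 0.0918)
```

View pics/z4.png

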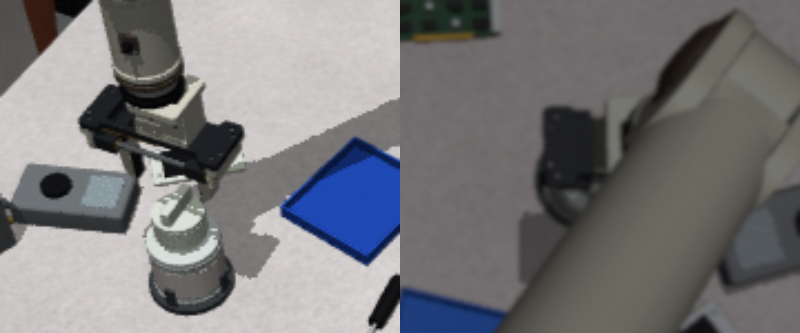

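The open gripper is right above the wing, with the jaws straddling it (crop px 180,200). I'll lower it onto the deck and close it gently.

Run:
```python
from h import *
ctrl.command_gripper(.045,10); print(st())
r=ctrl.line_to([*C,.153],v=.08,max_force=6); print(r,st())
ctrl.command_gripper(0.0,5); print(st())
ctrl.sleep(.2); print(st())
```

```text
(6.1083, array([ 0.552, -0.273,  0.2  ]), array([-0.8, -1.3,  0.4]), array([-0.03,  0.15,  0.04]), 0.0451)
False (6.8417, array([ 0.552 , -0.2732,  0.1529]), array([-1.8,  0.2, -0.2]), array([-0.09,  0.17,  0.01]), 0.0451)
(7.45, array([ 0.5521, -0.2751,  0.1534]), array([ 1.2, -4.7, -1.7]), array([-1.26, -0.14, -0.05]), 0.0144)
(7.65, array([ 0.5522, -0.2751,  0.1535]), array([ 2. , -5.1, -0.5]), array([-1.25, -0.08, -0.06]), 0.0142)
```

Run:
```python
from h import *
y=C[1]
for dy in (-.002,-.0015,-.001):
    if abs(st()[2][1])<1.5: break
    y+=dy; ctrl.line_to([C[0],y,.153],v=.03); ctrl.sleep(.1); print(y,st())
```

```text
-0.275 (8.0, array([ 0.5522, -0.2755,  0.1533]), array([ 0., -3.,  2.]), array([-0.79,  0.16, -0.05]), 0.0141)
-0.2765 (8.35, array([ 0.5522, -0.2757,  0.1533]), array([-2. ,  0.2,  4.5]), array([ 0.03,  0.33, -0.07]), 0.0141)
```

```bash
sed -i 's/^C=.*; YAW/C=np.array([.552,-.2765]); YAW/' h.py
python3 - <<'E'
from h import *
for z in (.150,.146,.143,.141,.139,.137,.135):
    ctrl.line_to([*C,z],v=.05); a=st(); print(z,a)
    if a[1][2]<.1425: break
E
```

```text
0.15 (8.6, array([ 0.5526, -0.2756,  0.1504]), array([0.3, 0.5, 4.3]), array([-0.04,  0.1 , -0.02]), 0.014)
0.146 (8.85, array([ 0.5527, -0.2757,  0.1472]), array([-1.8,  2. , 11.1]), array([ 0.37,  0.66, -0.03]), 0.0141)
0.143 (9.1, array([ 0.5528, -0.2757,  0.1447]), array([-4.6,  2.2, 13.6]), array([ 0.49,  0.81, -0.04]), 0.0141)
0.141 (9.35, array([ 0.5528, -0.2757,  0.143 ]), array([-3.2,  3.1, 16.1]), array([ 0.52,  1.03, -0.03]), 0.0139)
0.139 (9.6, array([ 0.5528, -0.2758,  0.1412]), array([-3.9,  3.1, 18.6]), array([ 0.65,  1.06, -0.03]), 0.0138)
```

Run:
```python
from h import *
ctrl.command_gripper(0.0,25); print(st())
for a in np.arange(.1,.95,.1):
    ctrl.line_to([*C,.139],q(YAW+a),v=.05); s=st()
    e=R.from_quat(ctrl.sense()['ee_rot'])*R.from_euler('x',np.pi).inv()
    print(round(a,2),round(e.as_euler('zyx')[0]-YAW,3),s)
    if np.abs(s[2]).max()>45 or abs(s[3][2])>3: break
```

```text
(9.8167, array([ 0.5528, -0.2758,  0.1413]), array([-3.7,  3. , 18.3]), array([ 0.6 ,  1.12, -0.01]), 0.0139)
0.1 0.102 (10.0667, array([ 0.5532, -0.276 ,  0.1416]), array([-2.9,  2.8, 17.9]), array([0.5 , 0.96, 0.14]), 0.0139)
0.2 0.202 (10.3167, array([ 0.5536, -0.2761,  0.1417]), array([-2.2,  2.5, 17. ]), array([0.43, 0.8 , 0.1 ]), 0.0143)
0.3 0.302 (10.5667, array([ 0.5538, -0.2762,  0.1418]), array([-2.2,  2.1, 17. ]), array([0.35, 0.73, 0.1 ]), 0.0138)
0.4 0.402 (10.8167, array([ 0.554 , -0.2763,  0.1419]), array([-1.5,  1. , 16.8]), array([0.35, 0.61, 0.11]), 0.0142)
0.5 0.502 (11.0667, array([ 0.5542, -0.2764,  0.142 ]), array([-1.6,  1.8, 17.2]), array([0.34, 0.49, 0.07]), 0.0139)
0.6 0.602 (11.3167, array([ 0.5544, -0.2764,  0.1421]), array([-1.3,  1.1, 17.4]), array([0.29, 0.53, 0.1 ]), 0.0138)
0.7 0.702 (11.5667, array([ 0.5545, -0.2764,  0.1421]), array([-0.9,  1.5, 15.8]), array([0.31, 0.42, 0.06]), 0.0136)
0.8 0.802 (11.8167, array([ 0.5546, -0.2763,  0.1422]), array([-1.9,  2.2, 17.2]), array([0.26, 0.37, 0.02]), 0.0138)
0.9 0.902 (12.0667, array([ 0.5547, -0.2763,  0.1422]), array([-0.6,  1. , 15.9]), array([0.26, 0.33, 0.14]), 0.0137)
```

The cap turns with the jaws: the torque is low and the width stays at 14 mm. Next I'll try lifting at several angles.

Run:
```python
from h import *
import sys
X=np.array([.5545,-.2763])
done=False
for a in (.9,1.08,1.26,1.44,1.62,1.78):
    ctrl.line_to([*X,.139],q(YAW+a),v=.05); print('ang',a,st()[1:4])
    held=False
    for z in (.144,.148,.150,.152,.154,.156,.158):
        ctrl.line_to([*X,z],v=.06); s=st(); print(z,s)
        if s[2][2]<-7: held=True;break
    if not held: done=True;break
    ctrl.line_to([*X,.139],v=.06)
print(done)
```

```text
ang 0.9 (array([ 0.555 , -0.2763,  0.1415]), array([-5.5,  2.3, 16.8]), array([0.27, 1.28, 0.03]))
0.144 (12.5667, array([ 0.5549, -0.2762,  0.1456]), array([-1.9,  0.2, 11.1]), array([0.04, 0.7 , 0.06]), 0.0141)
0.148 (12.8167, array([ 0.5554, -0.2753,  0.1476]), array([ 4.8, -1.1, -3.7]), array([-0.32, -0.85,  0.08]), 0.0144)
0.15 (13.0667, array([ 0.5555, -0.2749,  0.1483]), array([  8.6,  -1.3, -12.3]), array([-0.56, -1.65,  0.03]), 0.014)
ang 1.08 (array([ 0.5554, -0.2759,  0.1419]), array([-2.9,  2.7, 16.9]), array([0.71, 0.69, 0.09]))
0.144 (13.9833, array([ 0.5554, -0.2758,  0.1462]), array([-1.3,  2.6, 10.8]), array([0.45, 0.23, 0.03]), 0.014)
0.148 (14.2333, array([ 0.5551, -0.2756,  0.1502]), array([-1. ,  3. , 13.9]), array([0.85, 0.65, 0.12]), 0.0139)
0.15 (14.4833, array([ 0.5548, -0.2754,  0.1513]), array([-0.5,  2.2,  8.3]), array([0.57, 0.29, 0.06]), 0.0136)
0.152 (14.7333, array([ 0.5545, -0.2753,  0.1529]), array([-1.1,  3.8,  7.9]), array([0.7 , 0.26, 0.07]), 0.0137)
0.154 (14.9833, array([ 0.5535, -0.2756,  0.1535]), array([-1.9,  3. ,  2.8]), array([0.52, 0.43, 0.02]), 0.0139)
0.156 (15.2333, array([ 0.5533, -0.2759,  0.1552]), array([-2.2,  2.4, -0.4]), array([0.49, 0.7 , 0.05]), 0.0137)
0.158 (15.4833, array([ 0.5535, -0.2758,  0.1574]), array([-3.2,  2.7, -2.1]), array([0.74, 1.09, 0.09]), 0.014)
True
```

Run:
```python
from h import *
X=np.array([.5545,-.2763])
ctrl.command_gripper(0.0,40)
for z in (.163,.170,.178,.19,.21,.24):
    ctrl.line_to([*X,z],v=.05); s=st(); print(z,s)
    if s[2][2]<-15: break
for n in ("scene",):
    cv2.imwrite(f"pics/{n}2.png",ctrl.camera(n)[:,:,::-1])
a=cv2.imread('pics/scene2.png')[90:270,140:340]
cv2.imwrite('pics/z5.png',cv2.resize(a,(600,540)))
```

```text
0.163 (15.95, array([ 0.555 , -0.2768,  0.164 ]), array([-3.1,  2.8,  2.8]), array([ 0.63,  0.88, -0.02]), 0.0138)
0.17 (16.2417, array([ 0.5551, -0.2767,  0.1709]), array([-1.7,  2.1,  0.5]), array([0.38, 0.65, 0.03]), 0.0136)
0.178 (16.55, array([ 0.5555, -0.2771,  0.179 ]), array([-0.3, -0.5, -0.3]), array([-0.13,  0.07,  0.04]), 0.0139)
0.19 (16.9417, array([ 0.5548, -0.2765,  0.1906]), array([-0. ,  0.2, -1.5]), array([-0.1 ,  0.13,  0.03]), 0.0139)
0.21 (17.4917, array([ 0.5546, -0.2763,  0.2103]), array([ 0.4,  0.4, -1.3]), array([-0.08,  0.1 , -0.02]), 0.0137)
0.24 (18.2417, array([ 0.5544, -0.2762,  0.2399]), array([-0.2, -0.3, -0.8]), array([-0.08,  0.12, -0.02]), 0.0136)
```

View pics/z5.png

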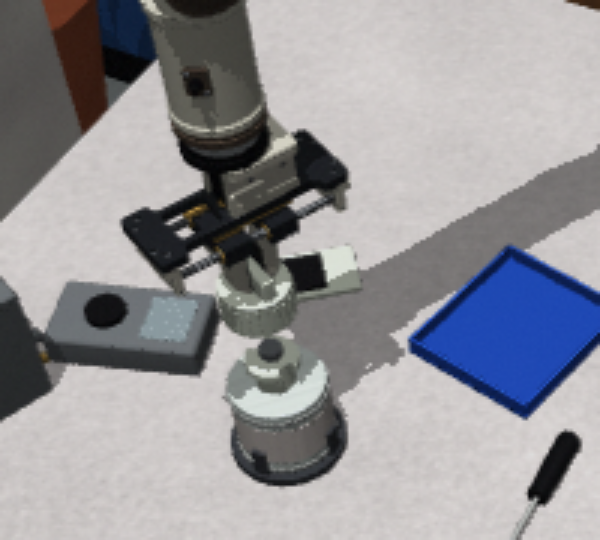

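The cap is off, level and held (crop px 257,295), and the bare neck shows below it. I'll carry it to the tray.

Run:
```python
from h import *
ctrl.line_to([*TR,.24],v=.2); print(st())
ctrl.line_to([*TR,.075],v=.12); print(st())
r=ctrl.line_to([*TR,.036],v=.03,max_force=5); print(r,st())
for n in ("scene","top"):
    cv2.imwrite(f"pics/{n}3.png",ctrl.camera(n)[:,:,::-1])
a=cv2.imread('pics/scene3.png')[170:350,280:480]; b=cv2.imread('pics/top3.png')[140:320,160:360]
cv2.imwrite('pics/z6.png',np.hstack([cv2.resize(x,(400,360)) for x in (a,b)]))
```

```text
(20.7167, array([0.5802, 0.1768, 0.2401]), array([ 0.3,  0.5, -0.5]), array([-0.12,  0.12,  0.02]), 0.0136)
(22.2417, array([0.5807, 0.1783, 0.0759]), array([ 0.8, -0.2, -1. ]), array([-0.15,  0.06, -0.01]), 0.0138)
True (23.1833, array([0.5797, 0.1777, 0.0446]), array([-0.6, -0.9,  3.7]), array([-0.14,  0.09,  0.01]), 0.0138)
```

View pics/z6.png

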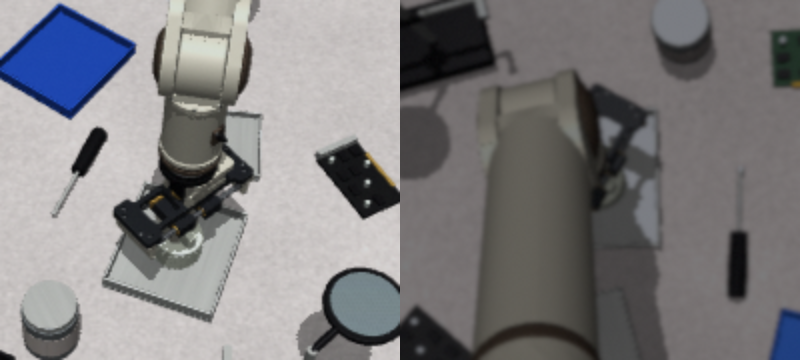

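The cap touched at TCP z = 0.0446, against 0.044 expected for the floor. It's in the middle of the tray (left crop 180,240), with nothing else touched. I'll release it slowly and go straight up.

Run:
```python
from h import *
p=ctrl.sense()['ee_pos']
ctrl.command_gripper(.05,5); print(st())
ctrl.line_to([p[0],p[1],.12],v=.08); ctrl.line_to([p[0],p[1],.33],v=.2); 
ctrl.line_to([.45,-.05,.40],v=.3); print(st())
for n in ("scene","top"):
    cv2.imwrite(f"pics/{n}4.png",ctrl.camera(n)[:,:,::-1])
a=cv2.imread('pics/scene4.png')[230:350,300:433]; b=cv2.imread('pics/top4.png')[170:290,200:333]
cv2.imwrite('pics/z7.png',np.hstack([cv2.resize(x,(400,360)) for x in (a,b)]))
```

```text
(24.0583, array([0.5782, 0.179 , 0.0444]), array([-2.6,  1.7,  7.6]), array([0.21, 0.69, 0.03]), 0.05)
(27.4083, array([ 0.4503, -0.0484,  0.3993]), array([ 0.5, -0.3, -0.2]), array([-0.08,  0.1 , -0.02]), 0.0494)
```

View pics/z7.png

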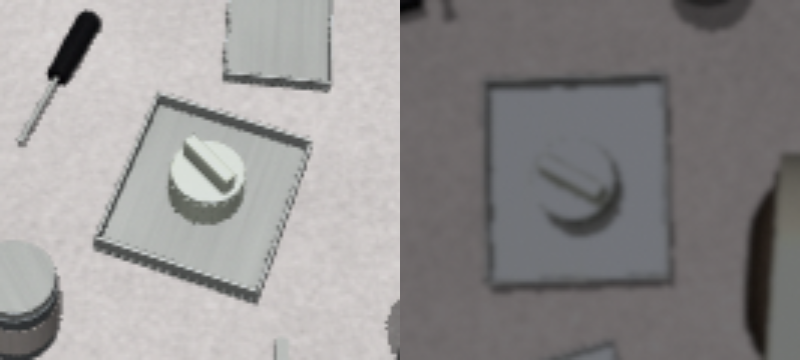

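View pics/scene4.png

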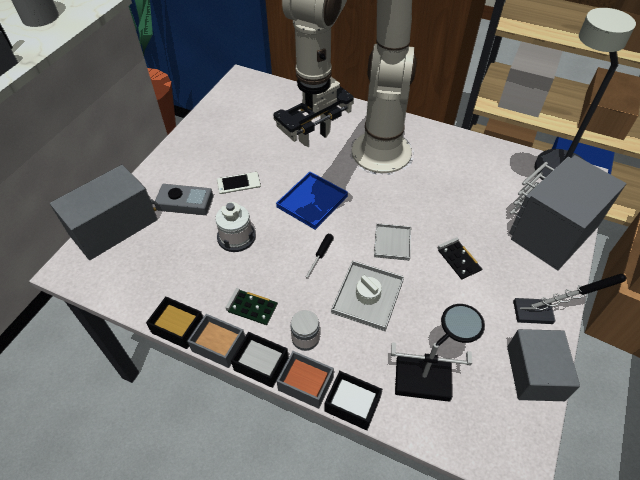

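The cap stands upright in the middle of the steel tray (scene px 369,290) and is released. The bystanders are where they were and the arm is clear, so I'm handing in.

```bash
python3 -c "
from h import *
print(ctrl.sign_off()); print(st())"
```

```text
the job is handed in; nothing more can be done
None
the job is handed in; nothing more can be done
```

The solvent can is open, and its cap is standing right way up near the middle of the larger steel tray. I let go of it and handed the job in at about 27 s of the 67 s allowed.

- **Opening:** I gripped the wing and pushed the cap down about 8.5 mm with 18 N, then turned it anticlockwise. A test lift at 0.9 rad was held, so I pushed down again and turned to 1.08 rad, where it came free.
- **Placing:** The cap touched the tray floor with the fingertips at 44.6 mm; 44 mm was expected. That fits the cap sitting flat.
- **Last checks:** The final pictures show the cap upright near the tray centre and the arm clear of everything. By eye, the screwdriver, tin, boards and handset are where they started. I did not measure the cap's tilt or final position separately from the images.
- **Disagreements:** The first estimate of the cap's centre was about 3 mm off; I corrected it from the grip force and arm drift. The two camera views of the tray differed by about 5–7 mm, which is well inside the placing margin.

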